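# Seat the tube plate under the shaker's retaining lip

### The job

Load the rectangular brown tube plate into the cradle on top of the bench shaker: lift it by its handle, slide its bare end (the end farther from the handle) under the steel retaining lip while the handle end is still raised, then lower the handle end behind the low sill so that the plate lies flat on the cradle floor, and let go. Leave the round brown plate where it is.

Things in the scene. Friction and masses are not known exactly. Their poses are not given: they have to be found in the camera images.
- plate: Rectangular brown tube plate, 140 (x) by 90 (y) by 10 mm thick, 0.15 to 0.3 kg, rows of dark tube holes, lying flat on the table. Origin: centre of its underside, z up. A rigid upright brown handle, 12 mm thick (x) and 50 mm wide (y), stands across it at x = +25 mm, y = 0, its top 60 mm above the underside. The -x end is the bare end that goes under the lip.
- plate_nose (a point): Middle of the lower edge of the rectangular plate's bare end (x -70, y 0, z 0 mm in the plate's frame). The sill keeps the plate from going under the lip level: enter with this edge low, plate tilted 10 to 30 degrees. Seated flat, this edge is 10 to 30 mm under the lip (at shaker x -60 to -80 mm), on the cradle floor.
- shaker: White bench shaker 250 (x) by 180 (y) mm, fixed; origin: centre of its underside, z up. Black cradle on top: level floor 60 mm above the origin, pocket x -80 to +80, y -60 to +60 mm. Steel lip at the -x end (robot side), full width, covers x -80 to -50 mm, underside 24, top 30 mm above the floor. Sill at the +x end and side walls: 18 mm above the floor, 8 mm thick.
- round_plate: Round brown tube plate, 110 mm diameter, 10 mm thick, with a like handle across its middle (12 mm thick in x, 50 mm wide in y, top 60 mm above the underside). Bystander, to be left where it is. Origin: centre of its underside.
Not all that is in view belongs to the job. What is shaped like the plate but yellow is not meant.

How it is judged:
On the way:
1. the bare end is under the lip, low in the pocket, while the handle end is still raised (tilted over 5 degrees) (x of plate_nose in the frame of shaker below -0.054 m and z of plate_nose in the frame of shaker between 0.055 and 0.08 m and angle between plate's own z axis and vertical above 0.09 rad), for 0.1 s.
At the end, for the whole second after the job is handed in: The rectangular plate lies at rest and flat on the cradle floor (tilt under 3.4 degrees, bare end within 4 mm of the floor), its bare end under the lip by at least 5 mm and within 22 mm of the cradle's centre line (x of plate_nose in the frame of shaker between -0.085 and -0.055 m and y of plate_nose in the frame of shaker between -0.022 and 0.022 m and z of plate_nose in the frame of shaker between 0.056 and 0.064 m and angle between plate's own z axis and vertical below 0.06 rad and linear speed of plate below 0.02 m/s); the robot touches nothing.
It fails at once if the round plate is moved more than 30 mm (distance of round_plate from where it was at the start of the episode above 0.03 m).
It also fails if it takes over 38 s, if anything falls off the work surface, if the arm or the gripper's body presses on something with over 40 N, if the wrist force passes 120 N, or if a joint passes its speed limit or range.

### The arm

A 6-joint arm with a two-finger parallel gripper is mounted at the origin on the work surface. World frame = base frame: x ahead of the robot, y to its left, z up, the work surface at z = 0. Lengths are in m, angles in rad, forces in N, time in s.
With the tool pointing down it reaches from about 0.325 to 0.875 m from the base axis. Payload 4.4 kg.
Tool frame: the origin (TCP) lies between the finger pads; the fingertips stand 17 mm ahead of it and the grasp point (between the pads) lies 2 mm behind it; x points along the fingers, y is the direction in which the jaws open and shut, and the axes are right-handed (so a half turn about x gives the same grasp; the last joint's range is limited). The gripper opens to 85 mm and grips with 20 to 120 N. Pads are 22 mm wide; open, the fingers measure 114 mm over their backs; the gripper's body (76 mm by 85 mm) begins 54 mm behind the grasp point. The pads swing forward as they close: fully open they stand 13 mm farther back than shut.
Start: joints at [0.989, 0.207, 1.542, -0, 1.393, -0.15], TCP at [0.241, 0.522, 0.248] pointing down, gripper open.
Joint ranges: [-2.73, 2.73], [-0.86, 2.22], [0.23, 2.46], [-1.11, 4.25], [0.08, 2.63], [-2.82, 2.82]. Speed limits (rad/s): [2.79, 2.79, 3.14, 3.14, 3.14, 3.14].

### API

Orientations are given as [roll, pitch, yaw] about the fixed x, y, z axes, in that order (R = Rz(yaw) Ry(pitch) Rx(roll)).
In Python, from workcell import arm gives the robot as it stands.
- The arm moves only by the tool jog_arm, never from a script. Its argument "motion" is a list of rows, each a list of 4 numbers: the shift along the tool's x, y, z in m, then the turn about the tool's x in rad. A call has 1 to 5 rows; each row is the pose to reach, as a shift and turn from the pose commanded when the call began, along the tool's axes at that moment; what a row does not reach only later rows make up. A row lasts 1/12 s, in which the tool goes at most 41.7 mm and 7.16 degrees, less where a joint would pass 70% of its speed; a pose out of reach is approached as far as the arm can. A call with a gripper value outside its range is refused whole. "fingers" is the finger opening in m, from 0 to 0.0854, set as the call begins (left out, the last holds). The fingers move at their own pace and stop on an object; the grip force is fixed at half the most. Time passes only in rows, so rows that repeat a pose let the fingers close. It gives the time, the measured TCP pose, the force and the opening at its end, in the units of the state.
- arm.read_state(): the state, without advancing time (a new reading comes with each control period).
- arm.snapshot(name): name is "scene" or "top" or "wrist"; returns a dict with "color" (480x640x3 uint8, blue, green, red), "fx", "fy", "cx", "cy" (pixels), "position" and "rotation" of the camera in the world; the wrist camera has in their place "mount" (4x4, takes a point from camera to tool coordinates, whose origin is the TCP and whose axes are the tool frame's). Camera axes: x right, y down, z forward; pixel columns grow to the right and rows downward; lengths in m; the calibration is good to about 2 mm. A picture is of the moment at which its call begins: read the wrist's pose just before it. There is no depth.
- arm.finish_job(): hands the job in, once; it reports no verdict.
The state is a dict: "time_s": time; "qpos": joint angles; "qvel": joint speeds; "effort": joint torques, N m; "tcp_pos": TCP position; "orientation": TCP orientation; "ft_force": force on the tool from outside, world axes, zero at the start; "wrist_torque": the same for the moment, N m; "gripper_width": finger opening in m.
Only numpy, scipy, OpenCV 4.12 (cv2) and the standard library are available. Lean on these libraries where they do the work, as an engineer would, in place of code of your own. Each camera call takes 0.05 s, during which the arm holds its last target. There are 200 camera calls.

## Working session

There is one attempt and no reset: what is moved stays moved. The work goes in short steps, Python scripts to look and compute and a tool call to move; the robot and the scene stay as the last step left them, time stands still between calls to the robot, and variables do not carry over. Pictures are saved under pics/ and viewed, about 8 in all and at most 12, crops included, and the job is handed in when it is done.

Besides the shell and the picture viewer there is one more tool, called after "Emit:" as a command line: name --pt "numbers of a row" for each row, then --argument value for the rest. jog_arm: Moves the arm, as the interface text tells. Its arguments: {"type":"object","properties":{"motion":{"type":"array","items":{"type":"array","items":{"type":"number"}}},"fingers":{"type":"number"}},"required":["motion"]}

```bash
mkdir -p pics; ls; python3 - <<'E'
from workcell import arm
import cv2,pickle
print(arm.read_state())
for n in("top","scene"):
    s=arm.snapshot(n); cv2.imwrite(f"pics/{n}0.png",s["color"]); pickle.dump(s,open(f"{n}0.pkl","wb"))
    print({k:v for k,v in s.items() if k!="color"})
E
```

```text
pics
{'time_s': 0.0, 'qpos': array([ 9.88515646e-01,  2.07447820e-01,  1.54298817e+00, -8.51318463e-06,
        1.39350396e+00, -1.50522221e-01]), 'qvel': array([ 0.0006231 , -0.00019974, -0.00039942, -0.00111893,  0.0002565 ,
        0.00141222]), 'effort': array([ 8.03230469e-04, -3.83011830e+01, -2.91599500e+01, -2.16629469e-04,
        1.03034449e-02,  1.40411322e-05]), 'tcp_pos': array([0.24023453, 0.52160058, 0.24709371]), 'orientation': array([-1.71775011,  1.56844902, -2.14950706]), 'ft_force': array([ 0.48092119, -0.1107987 ,  0.22903986]), 'wrist_torque': array([ 0.01664219,  0.00916851, -0.02488449]), 'gripper_width': 0.08512145410336425}
{'fx': 447.6091952149818, 'fy': 447.6091952149818, 'cx': 319.8320317943096, 'cy': 248.820847711235, 'position': array([0.414883  , 0.16751305, 0.86295662]), 'rotation': array([-3.01899422,  0.04610407, -1.54997323])}
{'fx': 531.4550594919477, 'fy': 531.4550594919477, 'cx': 317.3923483197261, 'cy': 240.81121272852388, 'position': array([ 1.08765979, -0.55294402,  0.63592042]), 'rotation': array([-2.14859318e+00,  5.23856929e-04,  6.78069346e-01])}
```

View pics/top0.png

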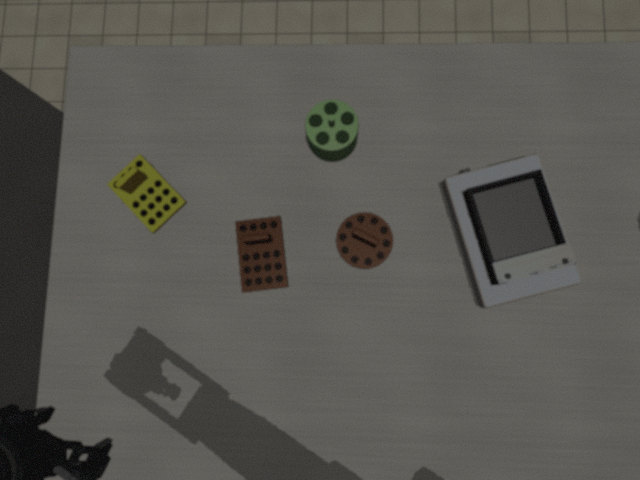

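View pics/scene0.png

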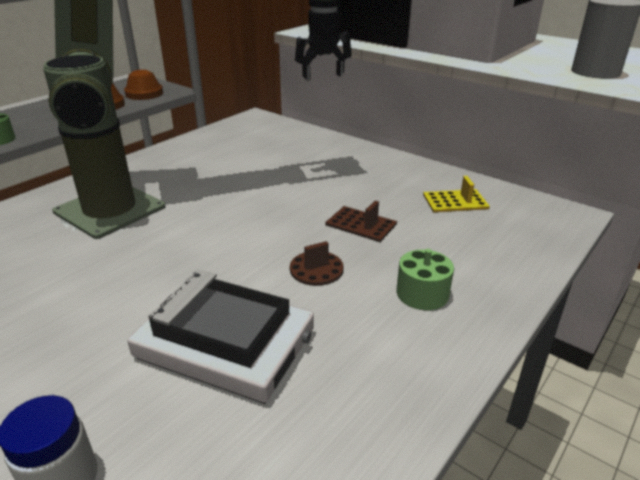

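The top view shows the plate at (262,254) with its handle at (258,239), the round plate at (365,240) and the shaker at (512,230) with its lip at the bottom (535,262). I'll enlarge the plate and the shaker.

```bash
python3 - <<'E'
import cv2
im=cv2.imread("pics/top0.png")
a=cv2.resize(im[205:305,225:305],None,fx=5,fy=5,interpolation=cv2.INTER_CUBIC)
b=cv2.resize(im[150:310,440:590],None,fx=5,fy=5,interpolation=cv2.INTER_CUBIC)[:800]
b=cv2.resize(im[150:312,440:590],(555,600),interpolation=cv2.INTER_CUBIC)
a=cv2.convertScaleAbs(a,alpha=2);b=cv2.convertScaleAbs(b,alpha=1.6)
cv2.imwrite("pics/ca.png",a);cv2.imwrite("pics/cb.png",b)
E
```

```text
(no output)
```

View pics/ca.png

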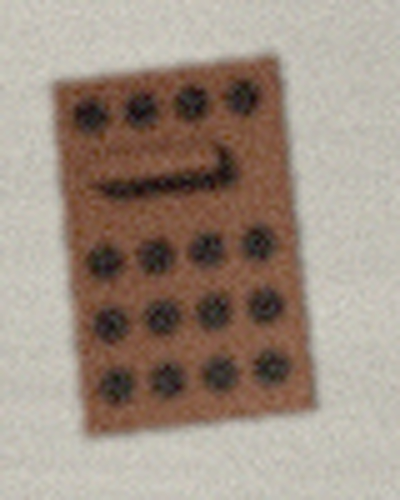

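View pics/cb.png

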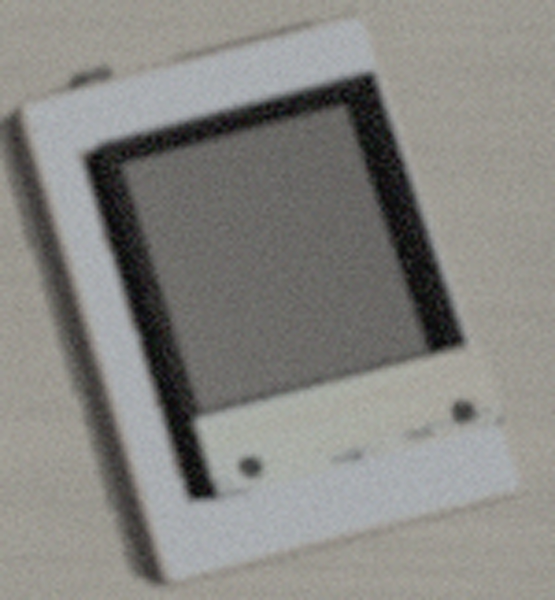

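```bash
cat > h.py <<'E'
import numpy as np,pickle
from scipy.spatial.transform import Rotation as R
from scipy.optimize import least_squares
def proj(s,P):
    Rc=R.from_euler('xyz',s['rotation']).as_matrix()
    c=(np.atleast_2d(P)-s['position'])@Rc
    return np.c_[s['fx']*c[:,0]/c[:,2]+s['cx'],s['fy']*c[:,1]/c[:,2]+s['cy']]
def fit(s,obj,px,x0):
    obj=np.array(obj,float)/1000;px=np.array(px,float)
    def w(p):return obj@R.from_euler('z',p[2]).as_matrix().T+[p[0],p[1],0]
    r=least_squares(lambda p:(proj(s,w(p))-px).ravel(),x0,loss='soft_l1')
    return r.x,(proj(s,w(r.x))-px).round(1)
E
python3 - <<'E'
from h import *
s=pickle.load(open('top0.pkl','rb'))
print(proj(s,[[.4,.2,0],[.5,.2,0],[.4,.3,0]]))
c=np.array([(55,82),(275,57),(315,408),(87,435)])/5+[225,205]
print(fit(s,[(70,45,10),(70,-45,10),(-70,-45,10),(-70,45,10)],c,[.4,.27,0]))
k=lambda a:np.array(a)/3.7037+[440,150]
print(fit(s,[(88,68,78),(88,-68,78),(-50,65,90),(-50,-65,90),(80,-60,60)],k([(85,152),(375,73),(195,415),(467,347),(348,103)]),[.4,-.17,0]))
for z in (45,50,55,60):print(z,fit(s,[(125,90,z),(125,-90,z),(-125,-90,z),(-125,90,z)],k([(20,110),(360,20),(520,490),(165,580)]),[.4,-.17,0]))
E
```

```text
[[323.50401862 311.46268381]
 [324.52591445 259.37922625]
 [271.51208037 310.3289442 ]]
(array([0.50807912, 0.32157438, 0.13730293]), array([[-0.8, -0.3],
       [ 0.8, -1. ],
       [ 0.5,  0.4],
       [-0.5,  0.6]]))
(array([ 0.55505684, -0.13919352,  0.26735013]), array([[ 2.6, -2.3],
       [-0.8, -0.1],
       [-0.3,  0.9],
       [ 0.8,  0.4],
       [-0.9, -0. ]]))
45 (array([ 0.55556498, -0.14016389,  0.28061487]), array([[-2.2, -1.7],
       [ 0.3, -2.9],
       [ 2. ,  1. ],
       [-0.3,  2.8]]))
50 (array([ 0.55490716, -0.13828682,  0.28264642]), array([[-2.7, -2. ],
       [ 0.3, -3.5],
       [ 2.6,  1. ],
       [-0.3,  3.3]]))
55 (array([ 0.55427776, -0.13641517,  0.28471742]), array([[-3.2, -2.3],
       [ 0.2, -4.2],
       [ 3.1,  1.1],
       [-0.3,  3.7]]))
60 (array([ 0.55367454, -0.13454646,  0.28679275]), array([[-3.7, -2.6],
       [ 0.2, -4.8],
       [ 3.7,  1.2],
       [-0.3,  4.2]]))
```

```bash
cat >> h.py <<'E'
def go(xyz,yaw,tool=None):
    """shift & turn to bring TCP to xyz with tool y along +-(plate y axis at given yaw)"""
    from workcell import arm
    st=arm.read_state(); T=R.from_euler('xyz',st['orientation']).as_matrix()
    d=T.T@(np.array(xyz)-st['tcp_pos'])
    y=T.T@[-np.sin(yaw),np.cos(yaw),0]
    a=np.arctan2(y[2],y[1]); a=(a+np.pi/2)%np.pi-np.pi/2
    print('t',st['time_s'],'tcp',st['tcp_pos'].round(4),'shift',d.round(4),'turn',round(a,3),'q6',st['qpos'][5].round(3),'w',st['gripper_width'].round(4),'F',st['ft_force'].round(1)); print(T.round(3))
E
python3 - <<'E'
from h import *
go([.533,.325,.20],.137)
E
```

```text
Traceback (most recent call last):
  File "h.py", line 20, in go
    print('t',st['time_s'],'tcp',st['tcp_pos'].round(4),'shift',d.round(4),'turn',round(a,3),'q6',st['qpos'][5].round(3),'w',st['gripper_width'].round(4),'F',st['ft_force'].round(1)); print(T.round(3))
                                                                                                                             ^^^^^^^^^^^^^^^^^^^^^^^^^
AttributeError: 'float' object has no attribute 'round'
```

```bash
sed -i "s/st\['gripper_width'\].round(4)/round(st['gripper_width'],4)/" h.py; python3 - <<'E'
from h import *
go([.533,.325,.20],.137)
E
```

```text
t 0.1 tcp [0.2403 0.5217 0.2472] shift [ 0.0472 -0.056   0.3482] turn -0.569 q6 -0.151 w 0.0858 F [0.2 1.1 0.3]
[[-0.001  0.418  0.908]
 [-0.002  0.908 -0.418]
 [-1.    -0.002 -0.   ]]
```

Emit:
jog_arm --pt "0 -0.008 0.04 -0.12" --pt "0 -0.016 0.08 -0.24" --pt "0 -0.024 0.12 -0.36" --pt "0 -0.032 0.16 -0.48" --pt "0 -0.04 0.2 -0.569" --fingers 0.085

```text
time_s: 0.52
tcp_pos: [0.3994, 0.4059, 0.2477]
orientation: [-2.96, 1.57, -2.816]
ft_force: [-0.3, 0.8, -0.2]
gripper_width: 0.0848
```

```bash
python3 - <<'E'
from h import *
go([.533,.325,.25],.137)
E
```

```text
t 0.5167 tcp [0.3994 0.4059 0.2477] shift [-0.0024 -0.0993  0.1206] turn 0.007 q6 -1.073 w 0.0848 F [-0.3  0.8 -0.2]
[[-0.001 -0.144  0.99 ]
 [-0.     0.99   0.144]
 [-1.    -0.    -0.001]]
```

Emit:
jog_arm --pt "0 -0.023 0.029 0" --pt "0 -0.046 0.058 0" --pt "0 -0.07 0.087 0" --pt "0 -0.09 0.11 0" --pt "0 -0.09 0.11 0"

```text
time_s: 0.93
tcp_pos: [0.5248, 0.3288, 0.2475]
orientation: [-0.984, 1.568, -0.853]
ft_force: [-0.9, 1.0, 0.3]
gripper_width: 0.085
```

```bash
python3 - <<'E'
from h import *
from workcell import arm
import cv2
go([.533,.325,.25],.137)
st=arm.read_state(); s=arm.snapshot("wrist"); s['st']=st; pickle.dump(s,open('w1.pkl','wb')); cv2.imwrite('pics/w1.png',cv2.convertScaleAbs(s['color'],alpha=1.6)); print(s['mount'])
E
```

```text
t 0.9333 tcp [0.5248 0.3288 0.2475] shift [-0.0025 -0.0049  0.0077] turn -0.006 q6 -1.28 w 0.085 F [-0.9  1.   0.3]
[[ 0.002 -0.131  0.991]
 [-0.002  0.991  0.131]
 [-1.    -0.002  0.002]]
[[-4.63042296e-04 -3.25974459e-01  9.45378463e-01 -1.25482970e-01]
 [ 9.99999882e-01 -2.92782476e-04  3.88841768e-04  1.77968667e-04]
 [ 1.50037762e-04  9.45378531e-01  3.25974556e-01 -8.48038041e-02]
 [ 0.00000000e+00  0.00000000e+00  0.00000000e+00  1.00000000e+00]]
```

View pics/w1.png

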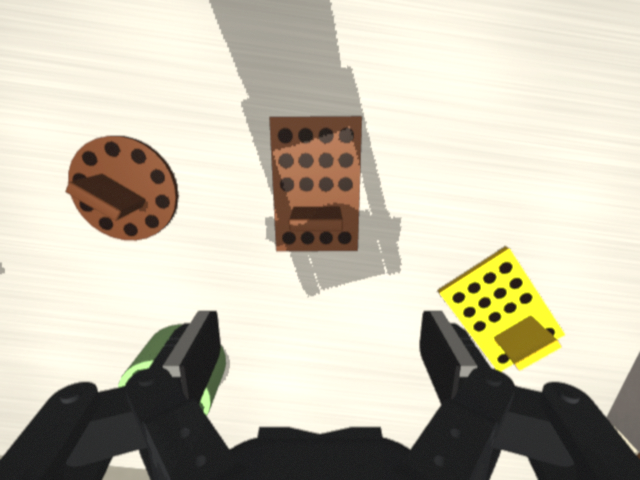

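Wrist view: the plate's top corners are at (270,117), (361,117), (359,250) and (276,250), with the handle at about (316,213). The gripper is clear of the round plate. Next I'll refine the plate pose.

```bash
cat >> h.py <<'E'
def wrist(s):
    T=R.from_euler('xyz',s['st']['orientation']).as_matrix();M=s['mount']
    s['position']=T@M[:3,3]+s['st']['tcp_pos'];s['rotation']=R.from_matrix(T@M[:3,:3]).as_euler('xyz');return s
E
python3 - <<'E'
from h import *
s=wrist(pickle.load(open('w1.pkl','rb')))
p,r=fit(s,[(-70,-45,10),(-70,45,10),(70,45,10),(70,-45,10)],[(270,117),(361,117),(359,250),(276,250)],[.5,.32,.13])
print(p,r)
c,sn=np.cos(p[2]),np.sin(p[2])
H=np.array([p[0]+.025*c,p[1]+.025*sn]);print('handle',H)
for z in(.15,.048):go([*H,z],p[2])
E
```

```text
[0.50970829 0.32356741 0.14045862] [[-0.9 -0.5]
 [ 1.4 -1.5]
 [-0.4  1.3]
 [ 0.2  2. ]]
handle [0.53446209 0.32706734]
t 0.9833 tcp [0.5223 0.3307 0.2474] shift [ 0.0973 -0.0051  0.0117] turn -0.008 q6 -1.279 w 0.0854 F [-0.2  0.7  0.3]
[[-0.001 -0.132  0.991]
 [-0.001  0.991  0.132]
 [-1.    -0.001 -0.001]]
t 0.9833 tcp [0.5223 0.3307 0.2474] shift [ 0.1993 -0.005   0.0118] turn -0.008 q6 -1.279 w 0.0854 F [-0.2  0.7  0.3]
[[-0.001 -0.132  0.991]
 [-0.001  0.991  0.132]
 [-1.    -0.001 -0.001]]
```

Emit:
jog_arm --pt "0.04 -0.002 0.006 0" --pt "0.08 -0.005 0.011 -0.008" --pt "0.12 -0.005 0.011 -0.008" --pt "0.15 -0.005 0.011 -0.008" --pt "0.15 -0.005 0.011 -0.008"

```text
time_s: 1.4
tcp_pos: [0.5244, 0.3274, 0.0895]
orientation: [-2.894, 1.553, -2.748]
ft_force: [-1.2, 0.2, -0.6]
gripper_width: 0.0849
```

```bash
python3 - <<'E'
from h import *
go([.534,.3267,.053],.14)
E
```

```text
t 1.4 tcp [0.5244 0.3274 0.0895] shift [ 0.0363 -0.002   0.01  ] turn 0.006 q6 -1.299 w 0.0849 F [-1.2  0.2 -0.6]
[[-0.016 -0.146  0.989]
 [-0.007  0.989  0.146]
 [-1.    -0.004 -0.017]]
```

Emit:
jog_arm --pt "0 0 0.0 0" --pt "0 0 0 0" --pt "0 0 0 0"

```text
time_s: 1.65
tcp_pos: [0.5337, 0.331, 0.1019]
orientation: [0.287, 1.565, 0.433]
ft_force: [0.4, 0.3, -0.4]
gripper_width: 0.085
```

```bash
python3 - <<'E'
from h import *
go([.534,.3267,.053],.14)
E
```

```text
t 1.65 tcp [0.5337 0.331  0.1019] shift [ 0.0488 -0.0044 -0.0006] turn 0.006 q6 -1.299 w 0.085 F [ 0.4  0.3 -0.4]
[[ 0.006 -0.145  0.989]
 [ 0.003  0.989  0.145]
 [-1.     0.002  0.006]]
```

Emit:
jog_arm --pt "0.015 -0.002 0 0" --pt "0.03 -0.004 0 0.003" --pt "0.045 -0.004 0 0.003" --pt "0.049 -0.004 0 0.003" --pt "0.049 -0.004 0 0.003"

```text
time_s: 2.07
tcp_pos: [0.5326, 0.3258, 0.0502]
orientation: [0.359, 1.57, 0.502]
ft_force: [0.1, -0.0, 0.0]
gripper_width: 0.0849
```

Emit:
jog_arm --pt "0 0 0 0" --pt "0 0 0 0" --pt "0 0 0 0"

```text
time_s: 2.32
tcp_pos: [0.5336, 0.3261, 0.0511]
orientation: [0.278, 1.568, 0.42]
ft_force: [-0.1, -0.3, -1.3]
gripper_width: 0.0854
```

```bash
python3 - <<'E'
from h import *
go([.534,.3267,.053],.14)
E
```

```text
t 2.3167 tcp [0.5336 0.3261 0.0511] shift [-0.0019  0.0005  0.0005] turn 0.002 q6 -1.303 w 0.0854 F [-0.1 -0.3 -1.3]
[[ 0.003 -0.142  0.99 ]
 [ 0.001  0.99   0.142]
 [-1.     0.001  0.003]]
```

Now I close on the handle. It is 50 mm wide, so the jaws grip along plate y and the plate can pivot about y.

Emit:
jog_arm --pt "0 0 0 0" --pt "0 0 0 0" --pt "0 0 0 0" --pt "0 0 0 0" --pt "0 0 0 0" --fingers 0.03

```text
time_s: 2.73
tcp_pos: [0.5329, 0.3258, 0.0499]
orientation: [0.303, 1.569, 0.445]
ft_force: [-0.1, 0.8, 1.8]
gripper_width: 0.0488
```

Emit:
jog_arm --pt "-0.02 0 0 0" --pt "-0.04 0 0 0" --pt "-0.07 0 0 0" --pt "-0.1 0 0 0" --pt "-0.1 0 0 0"

```text
time_s: 3.15
tcp_pos: [0.5362, 0.3273, 0.156]
orientation: [0.271, 1.559, 0.413]
ft_force: [1.6, 1.7, -0.6]
gripper_width: 0.0488
```

```bash
python3 - <<'E'
from h import *
from workcell import arm
import cv2
go([.534,.3267,.2],.14)
st=arm.read_state(); s=arm.snapshot("wrist"); s['st']=st; pickle.dump(s,open('w2.pkl','wb'))
t=arm.snapshot("scene")['color']
cv2.imwrite('pics/w2.png',np.hstack([cv2.resize(cv2.convertScaleAbs(s['color'],alpha=1.4),(400,300)),cv2.resize(cv2.convertScaleAbs(t[100:280,260:500],alpha=1.5),(400,300))]))
E
```

```text
t 3.15 tcp [0.5362 0.3273 0.156 ] shift [-0.0441 -0.0001 -0.0018] turn 0.002 q6 -1.303 w 0.0488 F [ 1.6  1.7 -0.6]
[[ 0.011 -0.142  0.99 ]
 [ 0.005  0.99   0.142]
 [-1.     0.003  0.012]]
```

View pics/w2.png

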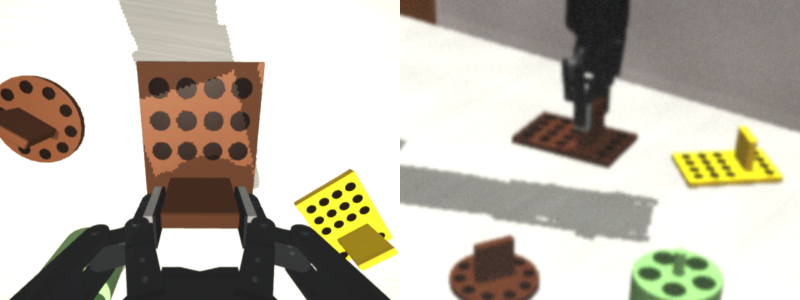

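The plate is held. The wrist view shows the bare-end top edge at (219,99)–(424,99) in full pixels. I'll work out the tilt from that.

```bash
cat >> h.py <<'E'
def tilt(s,obs,zg=.0495,x0=(.0,0,.0,0)):
    """params: tilt (nose down +), slip tool z, slip tool y, yaw; obs: list of (plate-frame mm, px)"""
    s=wrist(s); T=R.from_euler('xyz',s['st']['orientation']).as_matrix()
    P=np.array([o[0] for o in obs],float)/1000; px=np.array([o[1] for o in obs],float)
    def w(p):
        q=(P-[.025,0,zg])@R.from_euler('xyz',[0,-p[0],p[3]]).as_matrix().T   # plate axes, about grasp
        t=np.c_[-q[:,2]-.002,q[:,1]+p[2],q[:,0]+p[1]]
        return t@T.T+s['st']['tcp_pos']
    r=least_squares(lambda p:(proj(s,w(p))-px).ravel(),x0)
    return r.x,(proj(s,w(r.x))-px).round(1)
E
python3 - <<'E'
from h import *
s=pickle.load(open('w2.pkl','rb'))
# sign check: nose-down => nose z lower
print(R.from_euler('y',-.3).apply([-.095,0,-.05]),R.from_euler('y',.3).apply([-.095,0,-.05]))
print(tilt(s,[((-70,-45,10),(219,99)),((-70,45,10),(424,99)),((-44,-30,10),(253,141)),((-44,30,10),(390,141)),((-5,-30,10),(259,242)),((-5,30,10),(384,241))]))
E
```

```text
[-0.07598096  0.         -0.07584124] [-0.10553298  0.         -0.0196924 ]
(array([ 0.07359141, -0.00329036,  0.00124339,  0.0012572 ]), array([[ 0.8, -6.2],
       [-0.8, -6.5],
       [ 3.4, 12.2],
       [-3.4, 12. ],
       [ 1.2, -6.7],
       [-1.2, -5.9]]))
```

```bash
python3 - <<'E'
from h import *
s=pickle.load(open('w2.pkl','rb'))
o=[((-70,-45,10),(219,99)),((-70,45,10),(424,99))]
for x,a,b in((-52,(253,141),(390,141)),(-26,(256,194),(386,194)),(-1,(259,242),(384,241))): o+=[((x,-30,10),a),((x,30,10),b)]
print(tilt(s,o)); print(tilt(s,o[:4]))
E
```

```text
(array([ 0.06762801, -0.00154262,  0.00115629,  0.00073652]), array([[ 0.6, -2.7],
       [-0.8, -2.9],
       [ 2.5, -2.4],
       [-2.7, -2.6],
       [ 2.1,  1.5],
       [-1.4,  1.4],
       [ 1.5,  4.1],
       [-1.8,  5. ]]))
(array([ 3.70880404e-02,  9.35854278e-04,  1.12279824e-03, -9.38153939e-05]), array([[-0.8, -0.4],
       [ 0.8, -0.4],
       [ 1.9,  0.4],
       [-1.9,  0.4]]))
```

The grip holds the plate by friction at about 3° nose-down. I'll get more tilt by pressing its handle end on the sill. First I carry it over the shaker.

```bash
python3 - <<'E'
from h import *
go([.613,-.123,.26],.273)
E
```

```text
t 3.25 tcp [0.5331 0.3258 0.1504] shift [-0.1099 -0.4555  0.0158] turn -0.131 q6 -1.303 w 0.0491 F [-1.  -0.2 -2.8]
[[ 0.003 -0.142  0.99 ]
 [ 0.001  0.99   0.142]
 [-1.     0.001  0.003]]
```

Emit:
jog_arm --pt "-0.025 -0.01 0 0" --pt "-0.05 -0.03 0 -0.03" --pt "-0.075 -0.06 0.002 -0.06" --pt "-0.1 -0.09 0.004 -0.09" --pt "-0.11 -0.12 0.006 -0.13"

```text
time_s: 3.67
tcp_pos: [0.5558, 0.2068, 0.2605]
orientation: [-0.119, 1.569, 0.155]
ft_force: [1.7, -0.3, -1.3]
gripper_width: 0.049
```

```bash
python3 - <<'E'
from h import *
go([.613,-.123,.26],.273)
E
```

```text
t 3.6667 tcp [0.5558 0.2068 0.2605] shift [ 0.0005 -0.3329 -0.0345] turn 0.002 q6 -1.635 w 0.049 F [ 1.7 -0.3 -1.3]
[[ 0.001 -0.271  0.962]
 [ 0.     0.962  0.271]
 [-1.    -0.     0.001]]
```

Emit:
jog_arm --pt "0 -0.035 -0.004 0" --pt "0 -0.07 -0.008 0" --pt "0 -0.105 -0.012 0" --pt "0 -0.14 -0.016 0" --pt "0 -0.175 -0.02 0"

```text
time_s: 4.08
tcp_pos: [0.5815, 0.0321, 0.256]
orientation: [2.768, 1.565, 3.04]
ft_force: [0.2, 0.1, -2.3]
gripper_width: 0.0488
```

Emit:
jog_arm --pt "0 -0.035 -0.004 0" --pt "0 -0.07 -0.008 0" --pt "0 -0.105 -0.012 0" --pt "0 -0.14 -0.015 0" --pt "0 -0.157 -0.015 0"

```text
time_s: 4.5
tcp_pos: [0.6095, -0.1256, 0.2558]
orientation: [2.93, 1.566, -3.084]
ft_force: [0.6, -0.4, -1.6]
gripper_width: 0.0487
```

Emit:
jog_arm --pt "0 0 0 0" --pt "0 0 0 0" --pt "0 0 0 0"

```text
time_s: 4.75
tcp_pos: [0.61, -0.1203, 0.2573]
orientation: [2.304, 1.567, 2.576]
ft_force: [-1.0, 0.2, -1.8]
gripper_width: 0.0489
```

```bash
python3 - <<'E'
from h import *
from workcell import arm
import cv2
go([.613,-.123,.26],.273)
st=arm.read_state(); s=arm.snapshot("wrist"); s['st']=st; pickle.dump(s,open('w3.pkl','wb'))
cv2.imwrite('pics/w3.png',cv2.convertScaleAbs(s['color'],alpha=1.3))
E
```

```text
t 4.75 tcp [ 0.61   -0.1203  0.2573] shift [-0.0027 -0.0034  0.0022] turn -0.0 q6 -2.178 w 0.0489 F [-1.   0.2 -1.8]
[[-0.003 -0.269  0.963]
 [ 0.002  0.963  0.269]
 [-1.     0.003 -0.003]]
```

View pics/w3.png

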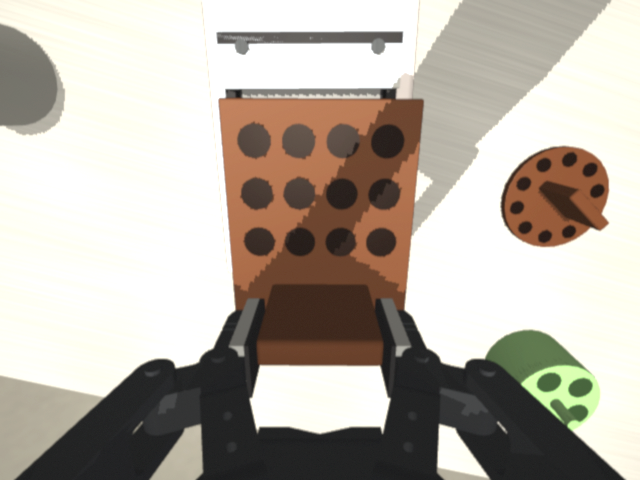

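Wrist view over the shaker: the lip's inner edge is near row 90 (cols 226–397) and the back bar near row 38 (217–403). Its centre is about col 311, against 321 for the plate's bare edge at (220,99)–(422,99).

```bash
python3 - <<'E'
from h import *
s=pickle.load(open('w3.pkl','rb'))
o=[((-70,-45,10),(220,99)),((-70,45,10),(422,99))]
for x,a,b in((-52,(254,141),(387,141)),(-26,(257,193),(385,193)),(-1,(259,241),(381,241))): o+=[((x,-30,10),a),((x,30,10),b)]
print(tilt(s,o)); print(tilt(s,o[:4]))
for zb in (78,90):
  p,r=fit(wrist(s),[(-50,-68,88),(-50,68,88),(-88,-68,zb),(-88,68,zb)],[(226,90),(397,90),(217,38),(403,38)],[.555,-.139,.27]);print(p,r.tolist())
E
```

```text
(array([ 0.10836161, -0.00336524,  0.00075534, -0.00166806]), array([[ 1.2, -2.4],
       [-1.7, -2. ],
       [ 2. , -2.9],
       [-1.6, -2.7],
       [ 1. ,  1.4],
       [-1.9,  1.5],
       [ 0.9,  4. ],
       [ 0.1,  4.2]]))
(array([ 0.06985981, -0.00046729,  0.00083464, -0.00062513]), array([[-0.6, -0.1],
       [ 0.2,  0. ],
       [ 1.1,  0. ],
       [-0.6,  0.1]]))
[ 0.55890263 -0.14044268  0.27311966] [[-3.8, 0.6], [2.6, 0.6], [4.1, -0.6], [-2.7, -0.6]]
[ 0.56073945 -0.14012792  0.27418784] [[-3.9, 3.4], [2.1, 3.1], [-0.3, -1.2], [0.3, -1.3]]
```

Emit:
jog_arm --pt "0.03 -0.003 0.003 0" --pt "0.06 -0.005 0.004 0" --pt "0.09 -0.005 0.004 0" --pt "0.105 -0.005 0.004 0" --pt "0.105 -0.005 0.004 0"

```text
time_s: 5.22
tcp_pos: [0.6122, -0.1221, 0.1485]
orientation: [2.501, 1.559, 2.776]
ft_force: [-0.7, 0.8, -3.1]
gripper_width: 0.0487
```

Emit:
jog_arm --pt "0 0 0 0" --pt "0 0 0 0" --pt "0 0 0 0"

```text
time_s: 5.47
tcp_pos: [0.6178, -0.1253, 0.1569]
orientation: [-0.606, 1.566, -0.333]
ft_force: [-0.5, -0.2, -1.7]
gripper_width: 0.0487
```

```bash
python3 - <<'E'
from h import *
go([.615,-.124,.121],.273)
from workcell import arm
import cv2
st=arm.read_state(); s=arm.snapshot("wrist"); s['st']=st; pickle.dump(s,open('w4.pkl','wb'))
t=arm.snapshot("scene")['color']
cv2.imwrite('pics/w4.png',np.hstack([cv2.resize(cv2.convertScaleAbs(s['color'],alpha=1.3),(400,300)),cv2.resize(cv2.convertScaleAbs(t[220:400,110:350],alpha=1.5),(400,300))]))
E
```

```text
t 5.4667 tcp [ 0.6178 -0.1253  0.1569] shift [ 0.0359  0.0021 -0.0024] turn 0.0 q6 -2.181 w 0.0487 F [-0.5 -0.2 -1.7]
[[ 0.004 -0.27   0.963]
 [-0.002  0.963  0.27 ]
 [-1.    -0.003  0.004]]
```

View pics/w4.png

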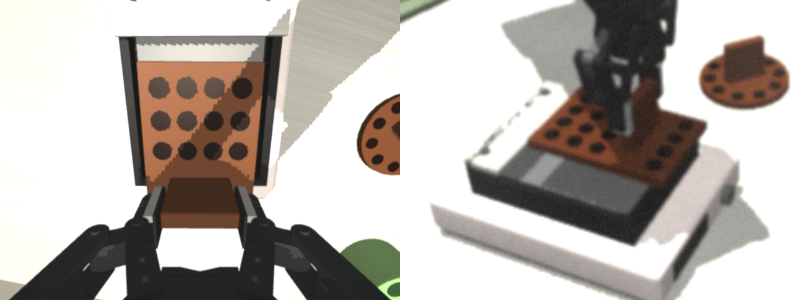

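Good: the plate is centred between the walls (cols 135–266 within 120–282). The lip edge is at row 37, ahead of the bare end at row 62.

```bash
python3 - <<'E'
from h import *
s=pickle.load(open('w4.pkl','rb'))
o=[((-70,-45,10),(219,98)),((-70,45,10),(425,98))]
for x,a,b in((-52,(254,141),(388,141)),(-26,(257,193),(385,194)),(-1,(259,241),(381,241))): o+=[((x,-30,10),a),((x,30,10),b)]
print(tilt(s,o)[0],tilt(s,o[:4])[0])
p,r=fit(wrist(s),[(-50,-68,90),(-50,68,90),(80,-60,78),(80,60,78)],[(187,59),(459,59),(216,298),(428,298)],[.555,-.139,.27]);print(p,r.tolist())
p,r=fit(wrist(s),[(-50,-68,90),(-50,68,90)],[(187,59),(459,59)],[.555,-.139,.27]);print(p,r.tolist())
E
```

```text
[ 0.07539936 -0.00203993  0.0007471  -0.00475569] [ 0.03867281  0.0006978   0.00112154 -0.00107891]
[ 0.55861095 -0.13998589  0.2727091 ] [[-3.8, 0.9], [3.8, 0.9], [12.2, -9.3], [-11.9, -9.1]]
[ 0.55829736 -0.14012879  0.27266256] [[-4.0, 0.1], [3.8, 0.1]]
```

Emit:
jog_arm --pt "0.01 0.001 -0.001 0" --pt "0.02 0.002 -0.002 0" --pt "0.028 0.002 -0.002 0" --pt "0.032 0.002 -0.002 0" --pt "0.034 0.002 -0.002 0"

```text
time_s: 5.98
tcp_pos: [0.6127, -0.124, 0.1266]
orientation: [2.854, 1.567, 3.126]
ft_force: [-21.7, 4.7, 43.7]
gripper_width: 0.0488
```

Emit:
jog_arm --pt "0.002 0 0 0" --pt "0.002 0 0 0"

```text
time_s: 6.15
tcp_pos: [0.6127, -0.1239, 0.1266]
orientation: [2.963, 1.568, -3.047]
ft_force: [-22.5, 5.7, 40.3]
gripper_width: 0.0489
```

```bash
python3 - <<'E'
from h import *
go([.616,-.124,.121],.273)
E
```

```text
t 6.15 tcp [ 0.6127 -0.1239  0.1266] shift [ 0.0056 -0.001   0.0032] turn -0.0 q6 -2.18 w 0.0489 F [-22.5   5.7  40.3]
[[-0.003 -0.269  0.963]
 [-0.     0.963  0.269]
 [-1.     0.    -0.003]]
```

Emit:
jog_arm --pt "-0.01 0 0 0" --pt "-0.025 0 0 0" --pt "-0.025 0 0 0" --pt "-0.025 0 0 0"

```text
time_s: 6.48
tcp_pos: [0.6138, -0.1241, 0.1431]
orientation: [-0.61, 1.57, -0.338]
ft_force: [-0.5, -0.0, -2.0]
gripper_width: 0.0489
```

```bash
python3 - <<'E'
from h import *
go([.616,-.124,.121],.273)
from workcell import arm
import cv2
st=arm.read_state(); s=arm.snapshot("wrist"); s['st']=st; pickle.dump(s,open('w5.pkl','wb'))
t=arm.snapshot("scene")['color']
cv2.imwrite('pics/w5.png',np.hstack([cv2.resize(cv2.convertScaleAbs(s['color'],alpha=1.3),(400,300)),cv2.resize(cv2.convertScaleAbs(t[220:400,110:350],alpha=1.5),(400,300))]))
E
```

```text
t 6.4833 tcp [ 0.6138 -0.1241  0.1431] shift [ 0.0221 -0.0005  0.0021] turn -0.001 q6 -2.18 w 0.0489 F [-0.5 -0.  -2. ]
[[ 0.001 -0.269  0.963]
 [-0.     0.963  0.269]
 [-1.    -0.001  0.001]]
```

View pics/w5.png

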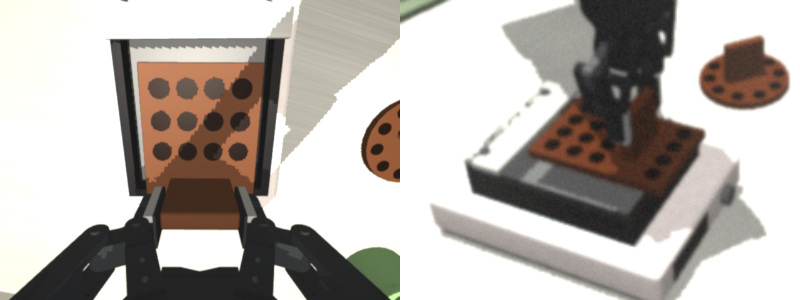

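Pressing straight down jammed, because friction at the sill opposed the tilt. If I drag toward the lip while pressing, friction turns the plate nose-down instead.

Emit:
jog_arm --pt "0.008 0 0.008 0" --pt "0.016 0 0.008 0" --pt "0.02 0 0.004 0" --pt "0.021 0 0 0" --pt "0.022 0 -0.004 0"

```text
time_s: 7.0
tcp_pos: [0.6159, -0.1248, 0.1257]
orientation: [-0.29, 1.556, -0.018]
ft_force: [4.6, 2.6, 14.4]
gripper_width: 0.0484
```

Emit:
jog_arm --pt "0.001 0 -0.004 0" --pt "0.002 0 -0.006 0" --pt "0.002 0 -0.006 0"

```text
time_s: 7.25
tcp_pos: [0.6094, -0.1272, 0.1237]
orientation: [-0.397, 1.558, -0.125]
ft_force: [2.3, 1.0, 12.4]
gripper_width: 0.0485
```

```bash
python3 - <<'E'
from h import *
go([.616,-.124,.121],.273)
from workcell import arm
import cv2
st=arm.read_state(); s=arm.snapshot("wrist"); s['st']=st; pickle.dump(s,open('w6.pkl','wb'))
t=arm.snapshot("scene")['color']
cv2.imwrite('pics/w6.png',np.hstack([cv2.resize(cv2.convertScaleAbs(s['color'],alpha=1.3),(400,300)),cv2.resize(cv2.convertScaleAbs(t[220:400,110:350],alpha=1.5),(400,300))]))
E
```

```text
t 7.25 tcp [ 0.6094 -0.1272  0.1237] shift [0.0028 0.0013 0.0072] turn -0.001 q6 -2.19 w 0.0485 F [ 2.3  1.  12.4]
[[ 0.013 -0.268  0.963]
 [-0.002  0.963  0.268]
 [-1.    -0.005  0.012]]
```

View pics/w6.png

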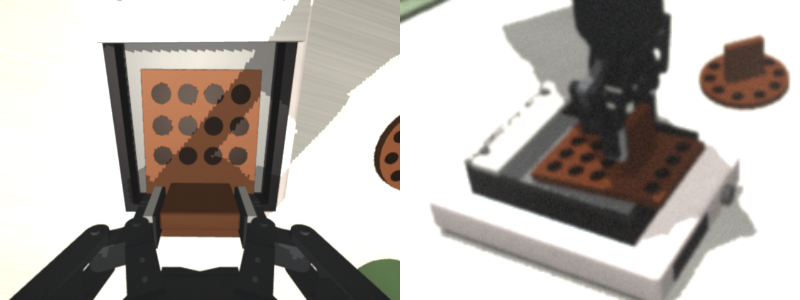

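The nose is clearly lower now: its corners are at (141,70) and (262,70), and it is still short of the lip edge at row 42. That's 10 pictures viewed.

```bash
cat >> h.py <<'E'
S=np.array([.558,-.140,0]);YS=.273
def nose(p,s,zg=.0495,pt=(-.07,0,0)):
    T=R.from_euler('xyz',s['st']['orientation']).as_matrix()
    q=R.from_euler('xyz',[0,-p[0],p[3]]).apply(np.array(pt)-[.025,0,zg])
    w=T@np.array([-q[2]-.002,q[1]+p[2],q[0]+p[1]])+s['st']['tcp_pos']
    return R.from_euler('z',-YS).apply(w-S)
E
python3 - <<'E'
from h import *
s=pickle.load(open('w6.pkl','rb'))
o=[((-70,-45,10),(226,112)),((-70,45,10),(419,112))]
for x,a,b in((-52,(258,149),(386,150)),(-26,(259,200),(383,202)),(-1,(261,248),(381,249))): o+=[((x,-30,10),a),((x,30,10),b)]
for q in (o,o[:4]):
  p=tilt(s,q)[0]; print(p,'nose',nose(p,s),'end',nose(p,s,pt=(.07,0,0)))
print(R.from_euler('z',-YS).apply(s['st']['tcp_pos']-S))
E
```

```text
[ 0.1905582  -0.00262674  0.00095414 -0.00775551] nose [-0.03282121 -0.00012517  0.05804408] end [ 0.1043048  -0.00125646  0.08624296]
[ 0.14557284  0.00065909  0.00140696 -0.00276266] nose [-3.24944390e-02 -6.40590668e-05  6.18886812e-02] end [ 0.10576532 -0.00054535  0.08388882]
[ 0.05291032 -0.00152518  0.12370102]
```

Tilt is about 9°, the nose is on the floor at shaker x −33 mm, and the plate is centred in y. Now I raise it slightly and slide it under the lip.

Emit:
jog_arm --pt "-0.009 0 0 0" --pt "-0.009 0 -0.008 0" --pt "-0.009 0 -0.016 0" --pt "-0.009 0 -0.024 0" --pt "-0.009 0 -0.026 0"

```text
time_s: 7.77
tcp_pos: [0.5757, -0.1335, 0.1261]
orientation: [2.594, 1.565, 2.866]
ft_force: [-0.5, -0.2, -2.2]
gripper_width: 0.049
```

Emit:
jog_arm --pt "0 0 0 0" --pt "0 0 0 0" --pt "0 0 0 0"

```text
time_s: 8.02
tcp_pos: [0.5789, -0.1337, 0.128]
orientation: [1.722, 1.571, 1.994]
ft_force: [-0.0, -0.7, -2.9]
gripper_width: 0.0486
```

```bash
python3 - <<'E'
from h import *
go([.558,-.14,.128],.273)
from workcell import arm
import cv2
st=arm.read_state(); s=arm.snapshot("wrist"); s['st']=st; pickle.dump(s,open('w7.pkl','wb'))
print(R.from_euler('z',-YS).apply(s['st']['tcp_pos']-S))
t=arm.snapshot("scene")['color']
cv2.imwrite('pics/w7.png',np.hstack([cv2.resize(cv2.convertScaleAbs(s['color'],alpha=1.3),(400,300)),cv2.resize(cv2.convertScaleAbs(t[220:400,110:350],alpha=1.5),(400,300))]))
E
```

```text
t 8.0167 tcp [ 0.5789 -0.1337  0.128 ] shift [ 0.     -0.0005 -0.0218] turn -0.001 q6 -2.215 w 0.0486 F [-0.  -0.7 -2.9]
[[-0.    -0.269  0.963]
 [ 0.     0.963  0.269]
 [-1.     0.    -0.   ]]
[0.02181266 0.00044794 0.12804905]
```

View pics/w7.png

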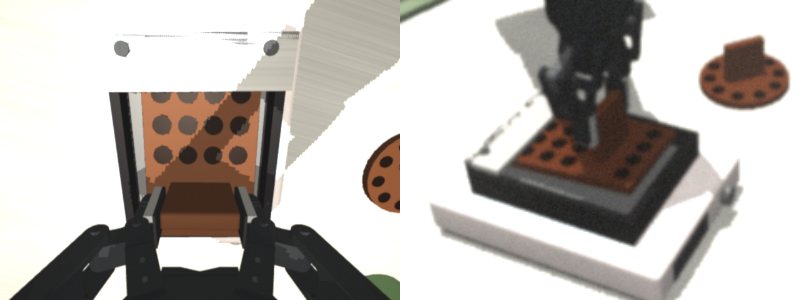

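The bare end is under the lip: the lip edge at row 92 crosses the first hole row at −52 mm, the nose is at about −64 mm, and the tilt is unchanged with no contact force. Now I lower it, easing +x slightly.

Emit:
jog_arm --pt "0.005 0 0.001 0" --pt "0.009 0 0.002 0" --pt "0.013 0 0.003 0" --pt "0.017 0 0.004 0" --pt "0.02 0 0.005 0"

```text
time_s: 8.53
tcp_pos: [0.5856, -0.1322, 0.1096]
orientation: [-0.368, 1.567, -0.096]
ft_force: [3.2, 2.9, 5.0]
gripper_width: 0.0487
```

Emit:
jog_arm --pt "0.001 0 0 0" --pt "0.002 0 0 0" --pt "0.002 0 0 0"

```text
time_s: 8.78
tcp_pos: [0.5861, -0.1322, 0.1084]
orientation: [-0.378, 1.566, -0.106]
ft_force: [2.5, 2.3, 5.8]
gripper_width: 0.0489
```

```bash
python3 - <<'E'
from h import *
go([.558,-.14,.1075],.273)
from workcell import arm
print(R.from_euler('z',-YS).apply(arm.read_state()['tcp_pos']-S))
E
```

```text
t 8.7833 tcp [ 0.5861 -0.1322  0.1084] shift [ 0.0008  0.0001 -0.0292] turn -0.001 q6 -2.21 w 0.0489 F [2.5 2.3 5.8]
[[ 0.005 -0.269  0.963]
 [-0.001  0.963  0.269]
 [-1.    -0.002  0.005]]
[ 2.91840351e-02 -9.34198656e-05  1.08423798e-01]
```

Emit:
jog_arm --pt "0.001 0 -0.001 0" --pt "0.002 0 -0.002 0" --pt "0.003 0 -0.003 0" --pt "0.004 0 -0.003 0" --pt "0.004 0 -0.003 0"

```text
time_s: 9.2
tcp_pos: [0.586, -0.1324, 0.1084]
orientation: [-0.258, 1.56, 0.014]
ft_force: [1.6, 6.0, 19.0]
gripper_width: 0.0487
```

```bash
python3 - <<'E'
from h import *
go([.558,-.14,.1075],.273)
from workcell import arm
print(R.from_euler('z',-YS).apply(arm.read_state()['tcp_pos']-S))
E
```

```text
t 9.2 tcp [ 0.586  -0.1324  0.1084] shift [ 0.0006  0.0002 -0.029 ] turn -0.001 q6 -2.213 w 0.0487 F [ 1.6  6.  19. ]
[[ 0.011 -0.269  0.963]
 [ 0.     0.963  0.269]
 [-1.    -0.003  0.011]]
[ 0.02903239 -0.00027563  0.10837281]
```

It's on the floor: the force rises with no further travel. I release and then retreat upward.

Emit:
jog_arm --pt "-0.003 0 0.002 0" --pt "-0.003 0 0.002 0"

```text
time_s: 9.37
tcp_pos: [0.5858, -0.1326, 0.1084]
orientation: [-0.447, 1.564, -0.175]
ft_force: [0.3, 2.6, 11.5]
gripper_width: 0.0487
```

Emit:
jog_arm --pt "0 0 0 0" --pt "0 0 0 0" --pt "0 0 0 0" --pt "0 0 0 0" --pt "0 0 0 0" --fingers 0.085

```text
time_s: 9.78
tcp_pos: [0.5822, -0.1325, 0.1045]
orientation: [2.579, 1.569, 2.851]
ft_force: [0.5, 0.4, -0.7]
gripper_width: 0.0845
```

Emit:
jog_arm --pt "-0.015 0 0 0" --pt "-0.035 0 0 0" --pt "-0.07 0 0 0" --pt "-0.1 0 0 0" --pt "-0.12 0 0 0"

```text
time_s: 10.2
tcp_pos: [0.5838, -0.133, 0.2284]
orientation: [-0.647, 1.567, -0.375]
ft_force: [1.0, -0.9, 0.8]
gripper_width: 0.0847
```

Emit:
jog_arm --pt "0 0 0 0" --pt "0 0 0 0" --pt "0 0 0 0"

```text
time_s: 10.45
tcp_pos: [0.5818, -0.1323, 0.2237]
orientation: [2.523, 1.568, 2.795]
ft_force: [0.6, -0.8, -0.6]
gripper_width: 0.085
```

```bash
python3 - <<'E'
from h import *
from workcell import arm
import cv2
st=arm.read_state(); s=arm.snapshot("wrist"); s['st']=st; pickle.dump(s,open('w8.pkl','wb'))
print(st['time_s'],st['tcp_pos'],st['gripper_width'])
t=arm.snapshot("scene")['color']
a=cv2.resize(cv2.convertScaleAbs(s['color'][0:400,150:490],alpha=1.3),(400,470))
b=cv2.resize(cv2.convertScaleAbs(t[240:400,120:330],alpha=1.5),(400,305))
c=np.zeros((470,800,3),np.uint8);c[:,:400]=a;c[:305,400:]=b
cv2.imwrite('pics/w8.png',c)
E
```

```text
10.45 [ 0.58184554 -0.1322982   0.22369545] 0.08498825608349826
```

View pics/w8.png

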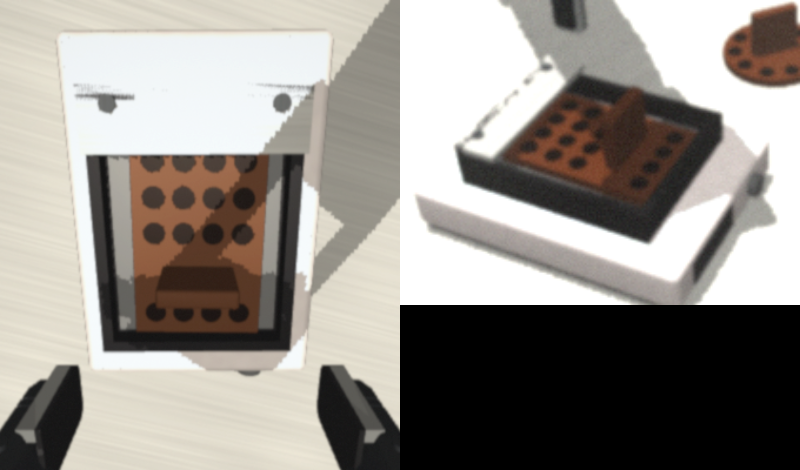

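The plate lies in the pocket with its bare end under the lip. The handle end is at row 332, inside the sill, and the round plate is untouched. I'll do a numeric check of flatness and nose position before handing in.

```bash
python3 - <<'E'
from h import *
s=wrist(pickle.load(open('w8.pkl','rb')))
o=[((70,45,10),(260,331)),((70,-45,10),(134,331))]
for x,a,b in((-26,(154,198),(245,198)),(-1,(154,233),(242,233)),(56,(155,313),(239,313))): o+=[((x,-30,10),a),((x,30,10),b)]
P=np.array([q[0] for q in o])/1000; px=np.array([q[1] for q in o])*[.85,.851]+[150,0]
w=lambda p,P:R.from_euler('xyz',[0,p[3],p[2]]).apply(P)+[p[0],p[1],p[4] if len(p)>4 else .06]
for x0 in ([.56,-.14,.27,0],[.56,-.14,.27,0,.06]):
  r=least_squares(lambda p:(proj(s,w(p,P))-px).ravel(),x0)
  print(r.x.round(4),r.cost.round(1),'nose',R.from_euler('z',-YS).apply(w(r.x,np.array([[-.07,0,0]]))-S).round(4))
E
```

```text
[ 0.5611 -0.1383  0.2608 -0.0566] 4.4 nose [[-0.0665  0.0017  0.056 ]]
[ 0.5611 -0.1383  0.2608 -0.06    0.0597] 4.3 nose [[-0.0664  0.0017  0.0555]]
```

```bash
python3 - <<'E'
from h import *
s=wrist(pickle.load(open('w1.pkl','rb')))
o=[((70,45,10),(359,250)),((70,-45,10),(276,250))]
for x,a,b in((-26,(286,160),(346,160)),(-1,(287,184),(346,184)),(56,(289,238),(344,238))): o+=[((x,-30,10),a),((x,30,10),b)]
P=np.array([q[0] for q in o])/1000; px=np.array([q[1] for q in o])
w=lambda p,P:R.from_euler('xyz',[0,p[3],p[2]]).apply(P)+[p[0],p[1],0]
r=least_squares(lambda p:(proj(s,w(p,P))-px).ravel(),[.51,.32,.14,0]);print(r.x.round(4),r.cost)
E
```

```text
[ 0.5074  0.3231  0.1366 -0.0303] 1.3710615059398594
```

```bash
python3 -c "
from workcell import arm
print(arm.finish_job())"
```

```text
the job is handed in; nothing more can be done
None
```

The plate is loaded in the cradle and released, and the job was handed in with the arm clear, about 10.5 s in.

- **Method:** I gripped the handle across its 50 mm width so the plate could pivot. I tilted it by pressing its handle end on the sill while dragging toward the lip, which gave about 9°. I then slid the bare end under the lip, lowered the handle end until the force rose with no further travel, opened the fingers and backed off.
- **A press that jammed:** my first attempt pressed straight down on the sill. It reached 44 N at the wrist and barely tilted the plate, so I backed off and changed to the drag.
- **Position:** in the last check the bare end is at shaker x −66 mm and y +2 mm, inside the sill.
- **Flatness:** these checks did not fully agree.
  - The last image fit gave about 3.2° of nose-down tilt with the nose at z 56 mm, close to both limits.
  - The same fit read 1.7° on the plate lying flat on the table, so I take about half of that as bias.
  - The height of the handle at release fits a flat plate on the floor, within about 2 mm.
- **Round plate:** it looks untouched in the pictures; I did not measure its position again.

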